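# Select the third antenna with the gated lever

### The arm

A 6-joint arm with a two-finger parallel gripper is mounted at the origin on the work surface. World frame = base frame: x ahead of the robot, y to its left, z up, the work surface at z = 0. Lengths are in m, angles in rad, forces in N, time in s.
With the tool pointing down it reaches from about 0.225 to 0.875 m from the base axis. Payload 3.4 kg.
Tool frame: the origin (TCP) lies midway between the tips of the shut fingers; the grasp point (between the pads) lies 19 mm behind it (manip.hold_point_z is the x of the grasp point in the tool frame, in m); x points along the fingers, z is the direction in which the jaws open and shut, and the axes are right-handed (so a half turn about x gives the same grasp; the last joint's range is limited). The gripper opens to 85 mm and grips with 20 to 120 N. Pads are 22 mm wide; open, the fingers measure 114 mm over their backs; the gripper's body (76 mm by 85 mm) begins 54 mm behind the grasp point. The pads swing forward as they close: fully open they stand 13 mm farther back than shut.
Start: joints at [1.097, 0.276, 1.505, -0, 1.361, -0.121], TCP at [0.199, 0.54, 0.231] pointing down, gripper open.
Joint ranges: [-2.89, 2.89], [-0.75, 2.08], [0.22, 2.7], [-1.18, 4.32], [0.11, 2.71], [-2.7, 2.7]. Speed limits (rad/s): [2.57, 2.57, 3.14, 3.14, 3.14, 3.14].

### API

Orientations are given as a rotation vector (axis times angle).
In Python, from cell import telemetry, vision, job, manip gives the robot as it stands.
- The arm moves only by the tool play_rows, never from a script. Its argument "steps" is a list of rows, each a list of 7 numbers: the finger opening in mm, from 0 to 85.4, then the shift along the tool's x, y, z in units of 60 mm (1.0 is 60 mm), then the turn, a rotation vector about the tool's x, y, z in units of 8 degrees (1.0 is 8 degrees). In form: [[gripper, tx, ty, tz, ax, ay, az], ...]. A call has 1 to 5 rows; each row is the pose to reach, as a shift and turn from the pose measured when the call began, along the tool's axes at that moment; what a row does not reach only later rows make up. A row lasts 1/8 s, in which the tool goes at most 62.5 mm and 10.7 degrees, less where a joint would pass 70% of its speed; a pose out of reach is approached as far as the arm can. A call with a gripper value outside its range is refused whole. The fingers move at their own pace and stop on an object; "grip_force" is the grip in N (left out, the last holds). Time passes only in rows, so rows that repeat a pose let the fingers close. It gives the time, the measured TCP pose, the force and the opening at its end, in the units of the state.
- telemetry.observe(): the state, without advancing time (a new reading comes with each control period).
- vision.camera(name): name is "scene" or "top" or "wrist"; returns a dict with "image" (480x640x3 uint8, red, green, blue), "fov_y" (degrees; the focal length in pixels is half the picture's height over the tangent of half this angle, whatever the lens; pixels are square), "cx", "cy" (the principal point, pixels), "cam_to_world" (4x4, takes a point from camera to world coordinates); the wrist camera has in their place "mount" (4x4, takes a point from camera to tool coordinates, whose origin is the TCP and whose axes are the tool frame's). Camera axes: x right, y up, looking along -z (the intrinsics and any distortion apply to the point x, -y, -z); pixel columns grow to the right and rows downward; lengths in m; the calibration is good to about 2 mm. A picture is of the moment at which its call begins: read the wrist's pose just before it. There is no depth.
- job.finish_job(): hands the job in, once; it reports no verdict.
The state is a dict: "clock": time; "qpos": joint angles; "joint_velocities": joint speeds; "effort": joint torques, N m; "position": TCP position; "tool_rot": TCP orientation; "contact_force": force on the tool from outside, world axes, zero at the start; "torque": the same for the moment, N m; "gripper_width": finger opening in m.
Only numpy, scipy, OpenCV 4.12 (cv2) and the standard library are available. Lean on these libraries where they do the work, as an engineer would, in place of code of your own. Each camera call takes 0.05 s, during which the arm holds its last target. There are 200 camera calls.

### The job

Put the antenna selector's lever into its third slot, the one on the right going away from the robot: bring the lever into the cross channel of the H-shaped gate, push it across to the right, then push it forward until it is fully home, and leave it there. Only push it with the fingertips or the outside of the fingers: never pinch it or touch opposite sides of its grip at once. Do not let it run into the fourth slot (right side, towards the robot), and leave the other things on the desk where they stand.

Things in the scene. Friction and masses are not known exactly. Their poses are not given: they have to be found in the camera images.
- selector: Antenna selector, fixed to the desk: grey steel case 160 (x) x 150 (y) mm, a flat aluminium gate plate on top, 90 mm above the desk. Origin: centre of its underside, on the desk. Its x points forward (from its near face, on the robot's side, away from the robot), y to the left, z up; turned only by yaw, up to 0.5 rad either way. The lever's pivot is on its z axis, 25 mm up.
- gate (a point): Centre of the H-gate on the plate's top, axes as the selector. A cross channel 15 mm wide runs along y. The left and right slots lie 9 to 26 mm to each side and reach 30 mm forward and back: slot 1 left forward, 2 left back, 3 right forward, 4 right back. Solid tongues 18 mm wide with rounded noses stand between 1 and 3 and between 2 and 4.
- across (a joint): Sideways tilt of the lever, rad, about the selector's x axis through the pivot: 0 upright, +0.29 the stop of the right-hand slots, -0.29 of the left-hand ones. Slots 3 and 4 open only above about 0.22. Starts in the left-hand slots, -0.28 to -0.25. Stiff, no spring: about 2 N at the grip moves it and it stays where it is left.
- fore (a joint): Forward tilt of the lever, rad, about its own y axis through the same pivot (carried by the sideways tilt): 0 in the cross channel, +0.35 fully home forward (slots 1, 3), -0.35 fully back (slots 2, 4). The lever passes across only within about 0.04 of 0. Starts anywhere from -0.31 to 0.31. Stiff, no spring: about 2 N at the grip moves it and it stays where it is left.
- grip_mid (a point): Middle of the lever's grip, on its axis, 130 mm from the pivot (155 mm above the desk when upright); z up along the lever. The grip is a black bar of square section 22 mm, 28 mm over the rubber pads on its four sides, spanning 90 to 174 mm from the pivot, on a 10 mm round steel rod. The middle moves 45 mm forward or back and 37 mm left or right from upright.
- far_pad: Rubber pad 18 x 3 x 76 mm on the forward side of the lever's grip (away from the robot); origin at its middle.
- near_pad: The same on the side of the grip towards the robot; origin at its middle.
- left_pad: The same on the left side of the grip; origin at its middle.
- right_pad: The same on the right side of the grip; origin at its middle.
- jar: White plastic jar, loose, 42 mm across, 55 mm tall; origin at the centre of its underside. Not to be disturbed.
- tin: Flat green tin, loose, 64 mm across, 28 mm tall; origin at the centre of its underside. Not to be disturbed.
- clip: Orange printed U-shaped bracket, loose, 44 x 28 mm, 32 mm tall; origin at the centre of its underside. Not to be disturbed.
Mind the look-alikes: they are no part of the job. There is more than one size of the selector; the job needs the largest.

How it is judged:
On the way, in this order (a step that is already met when the one before it is completed fails the run):
1. the lever has been pushed through the cross channel towards the right (value of joint across above 0.12 rad and value of joint fore between -0.12 and 0.12 rad), for 0.02 s.
2. the lever is forward in the third slot (value of joint across above 0.17 rad and value of joint fore above 0.29 rad), for 0.2 s.
At the end, for the whole second after the job is handed in: The lever rests in the third slot: tilted right by more than 0.17 rad and forward by more than 0.29 rad (its stop is at 0.35), at rest; jar, tin and bracket within 15 mm of where they stood (all of step 2 and velocity of joint across between -0.05 and 0.05 rad/s and velocity of joint fore between -0.05 and 0.05 rad/s and distance of each of jar, tin, clip from where it was at the start of the episode below 0.015 m); the robot touches nothing.
It fails at once if the lever was pinched: fingers touched opposite sides of its grip at once ((contact force between the fingers and far_pad above 0.7 N and contact force between the fingers and near_pad above 0.7 N) or (contact force between the fingers and left_pad above 0.7 N and contact force between the fingers and right_pad above 0.7 N)).
It fails at once if the lever ran into the fourth slot (value of joint across above 0.1 rad and value of joint fore below -0.15 rad).
It fails at once if a bystander was shifted or lifted (distance of any of jar, tin, clip from where it was at the start of the episode above 0.02 m).
It also fails if it takes over 70 s, if anything falls off the work surface, if the arm or the gripper's body presses on something with over 40 N, if the wrist force passes 120 N, or if a joint passes its speed limit or range.

## Working session

There is one attempt and no reset: what is moved stays moved. The work goes in short steps, Python scripts to look and compute and a tool call to move; the robot and the scene stay as the last step left them, time stands still between calls to the robot, and variables do not carry over. Pictures are saved under pics/ and viewed, about 8 in all and at most 12, crops included, and the job is handed in when it is done.

Besides the shell and the picture viewer there is one more tool, called after ">>>" as a command line: name --pt "numbers of a row" for each row, then --argument value for the rest. play_rows: Moves the arm, as the interface text tells. Its arguments: {"type":"object","properties":{"steps":{"type":"array","items":{"type":"array","items":{"type":"number"}}},"grip_force":{"type":"number"}},"required":["steps"]}

```bash
ls; mkdir -p pics
cat > h.py <<'E'
import numpy as np, cv2
from cell import telemetry, vision, job, manip
from scipy.spatial.transform import Rotation as R
def save(c,name,crop=None,scale=1):
    im=c["image"][:,:,::-1]
    if crop: x0,y0,x1,y1=crop; im=im[y0:y1,x0:x1]
    cv2.imwrite("pics/"+name,cv2.resize(im,None,fx=scale,fy=scale,interpolation=cv2.INTER_CUBIC))
E
python3 - <<'E'
from h import *
ims=[]
for n in ["scene","top"]:
    c=vision.camera(n); np.save(n+".npy",c,allow_pickle=True)
    print(n,{k:v for k,v in c.items() if k!="image"})
    cv2.imwrite(f"pics/{n}0.png",c["image"][:,:,::-1])
print(telemetry.observe(), manip.hold_point_z)
E
```

```text
pics
scene {'fov_y': 52.980915592474034, 'cx': 318.8018770392909, 'cy': 232.68582263924117, 'cam_to_world': array([[ 0.2340249 , -0.67100368,  0.7035527 ,  1.17226633],
       [ 0.97218228,  0.15429359, -0.1762246 , -0.01530212],
       [ 0.00969368,  0.72522241,  0.68844643,  0.69021233],
       [ 0.        ,  0.        ,  0.        ,  1.        ]])}
top {'fov_y': 51.28496553630014, 'cx': 311.1814619915651, 'cy': 243.9394589019111, 'cam_to_world': array([[-0.09868747,  0.97035737, -0.22060682,  0.37725233],
       [-0.99511617, -0.09670896,  0.01977836,  0.11774461],
       [-0.00214258,  0.22148129,  0.97516227,  1.05279776],
       [ 0.        ,  0.        ,  0.        ,  1.        ]])}
{'clock': 0.1, 'qpos': array([ 1.09701391e+00,  2.76497027e-01,  1.50597824e+00,  1.94387633e-05,
        1.36071731e+00, -1.21028352e-01]), 'joint_velocities': array([-0.00068996, -0.00226785, -0.00437244,  0.00024944,  0.0008092 ,
        0.00118489]), 'effort': array([ 4.13842827e-04, -4.17700338e+01, -2.46402258e+01, -1.67766902e-04,
        5.95004938e-03, -1.88386889e-05]), 'position': array([0.19845337, 0.53917278, 0.2305573 ]), 'tool_rot': array([-0.94633929,  1.35714341,  0.94512694]), 'contact_force': array([-0.4310672 , -0.32379842,  0.38724258]), 'torque': array([ 0.04242129,  0.02362963, -0.03491807]), 'gripper_width': 0.08525673904292506} -0.0187
```

View pics/scene0.png

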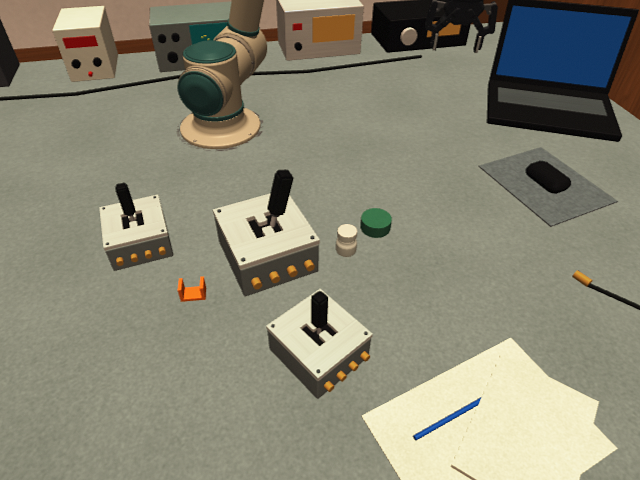

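View pics/top0.png

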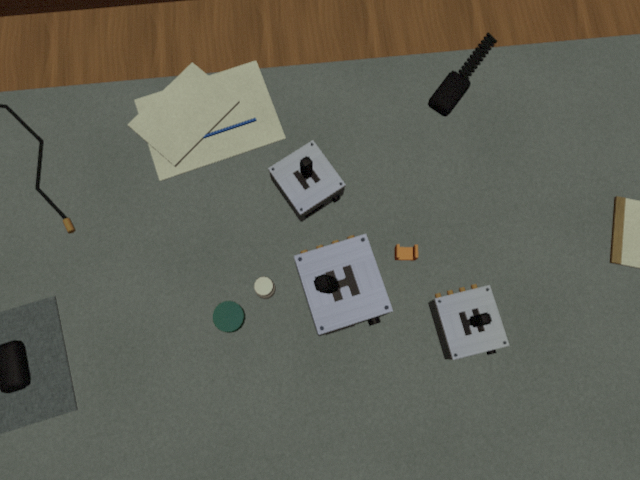

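The largest selector is at top (343,284) / scene (266,230). The look-alikes are the small one at top (470,322) / scene (135,222) and the medium one at top (307,179) / scene (318,335). The big one's lever leans left. The jar is at top (264,288), the tin at (229,317) and the clip at (407,253).

```bash
cat >> h.py <<'E'
def ray(c,u,v):
    f=c["image"].shape[0]/2/np.tan(np.radians(c["fov_y"]/2)); M=c["cam_to_world"]
    d=M[:3,:3]@np.array([(u-c["cx"])/f,-(v-c["cy"])/f,-1.]); return M[:3,3],d
def onz(c,u,v,z):
    o,d=ray(c,u,v); return o+d*(z-o[2])/d[2]
def proj(c,p):
    f=c["image"].shape[0]/2/np.tan(np.radians(c["fov_y"]/2)); M=c["cam_to_world"]
    q=M[:3,:3].T@(np.asarray(p)-M[:3,3]); return np.array([c["cx"]-f*q[0]/q[2],c["cy"]+f*q[1]/q[2]])
def tri(c1,p1,c2,p2):
    o1,d1=ray(c1,*p1);o2,d2=ray(c2,*p2)
    s=np.linalg.lstsq(np.c_[d1,-d2],o2-o1,rcond=None)[0]
    a=o1+s[0]*d1;b=o2+s[1]*d2; return (a+b)/2,np.linalg.norm(a-b)
E
python3 - <<'E'
from h import *
T=np.load("top.npy",allow_pickle=True).item(); S=np.load("scene.npy",allow_pickle=True).item()
for n,c,seed,win in [("top",T,(360,315),(285,225,400,345)),("scene",S,(290,250),(205,185,330,300))]:
    hsv=cv2.cvtColor(c["image"],cv2.COLOR_RGB2HSV); g=c["image"].min(2)
    m=np.zeros_like(g); x0,y0,x1,y1=win; m[y0:y1,x0:x1]=(g[y0:y1,x0:x1]>125)*255
    m=cv2.morphologyEx(m,cv2.MORPH_CLOSE,np.ones((5,5)))
    ct=max(cv2.findContours(m,0,2)[0],key=cv2.contourArea)
    h=cv2.convexHull(ct)
    q=cv2.approxPolyDP(h,6,True)[:,0]
    P=np.array([onz(c,u,v,.09) for u,v in q]); print(n,g[seed[1],seed[0]],q.tolist(),P[:,:2].round(4).tolist())
    print(np.linalg.norm(P-np.roll(P,-1,0),axis=1).round(4), P.mean(0))
for nm,(u,v),z in [("jar",(264,288),.05),("tin",(229,317),.028),("clip",(407,253),.03)]: print(nm,onz(T,u,v,z)[:2])
save(T,"tc.png",(215,220,425,350),3.8); save(S,"sc.png",(200,160,400,310),4)
E
```

```text
top 144 [[365, 234], [392, 310], [319, 333], [295, 256]] [[0.6046, -0.01], [0.4505, -0.0431], [0.4211, 0.1006], [0.574, 0.1322]]
[0.1576 0.1466 0.1562 0.1455] [0.51255875 0.04492707 0.09      ]
scene 83 [[329, 185], [329, 299], [209, 299], [205, 185]] [[0.4274, 0.1912], [0.7106, 0.1184], [0.6677, -0.0659], [0.3719, -0.0524]]
[0.2925 0.1893 0.2961 0.2498] [0.54439792 0.04782344 0.09      ]
jar [0.52286562 0.20108861]
tin [0.47394447 0.27843261]
clip [ 0.56948194 -0.10020275]
```

View pics/tc.png

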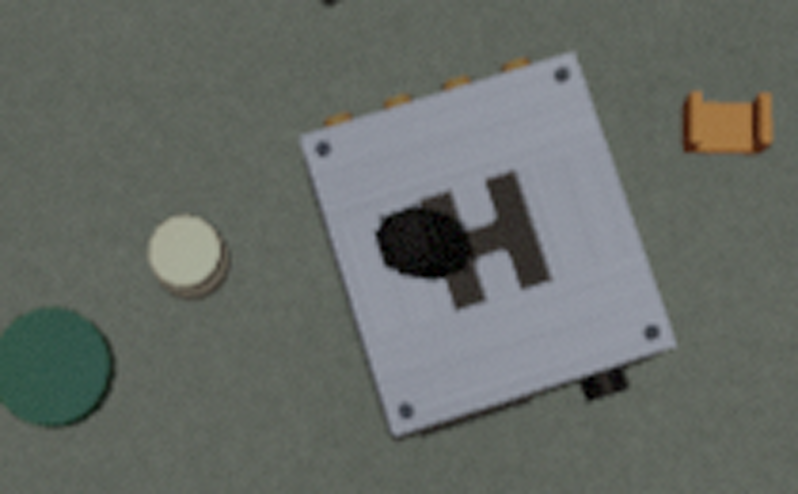

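View pics/sc.png

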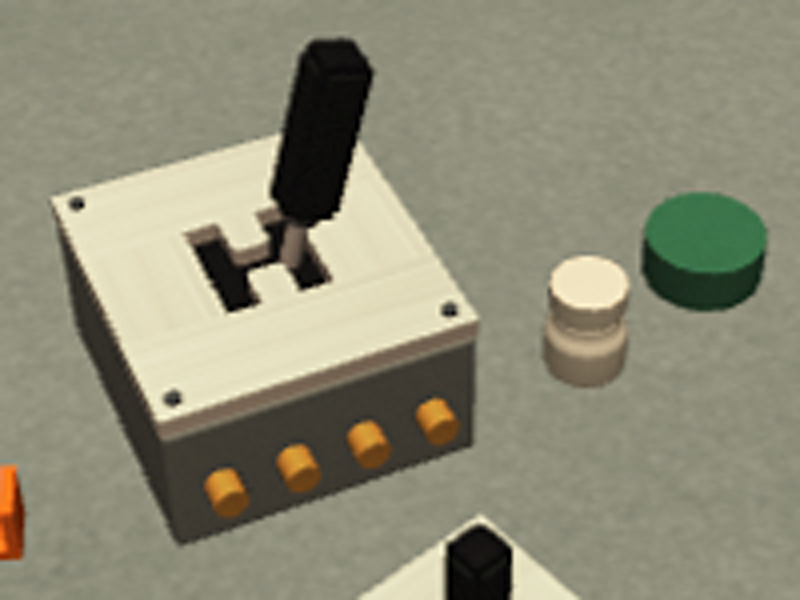

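```bash
cat >> h.py <<'E'
C=np.array([.5126,.0449,0]); YAW=.208; RS=R.from_euler("z",YAW)
def sel(p): return RS.inv().apply(np.asarray(p)-C)
def wld(p): return RS.apply(p)+C
def axis(a,f): return np.array([np.sin(f),-np.sin(a)*np.cos(f),np.cos(a)*np.cos(f)])
def ang(d): d=d/np.linalg.norm(d); return np.arctan2(-d[1],d[2]),np.arcsin(d[0])
def blob(c,win,th=55):
    x0,y0,x1,y1=win; m=np.zeros(c["image"].shape[:2],np.uint8); m[y0:y1,x0:x1]=(c["image"][y0:y1,x0:x1].max(2)<th)*255
    return max(cv2.findContours(m,0,1)[0],key=cv2.contourArea)[:,0].astype(float)
E
python3 - <<'E'
from h import *
from scipy.optimize import least_squares
T=np.load("top.npy",allow_pickle=True).item(); S=np.load("scene.npy",allow_pickle=True).item()
t=(320.8,284);s=(284.2,173.7)
P,e=tri(T,t,S,s); q=sel(P)-[0,0,.025]; print("end",P,e,q,np.linalg.norm(q),ang(q))
bs=[(T,blob(T,(310,265,345,300),40)),(S,blob(S,(262,165,300,220),40))]
for c,b in bs:
    m=cv2.moments(b.astype(np.float32).reshape(-1,1,2)); cen=np.array([m["m10"],m["m01"]])/m["m00"]; print("blob",b.min(0),b.max(0),cen)
    def r(x): return proj(c,wld(axis(*x)*.132+[0,0,.025]))-cen
    x=least_squares(r,[-.26,0]).x; print(x)
E
```

```text
end [0.50003752 0.09010473 0.18732504] 0.00094851978916148 [-0.00295678  0.04682458  0.16232504] 0.16896953022684674 (np.float64(-0.2808379877394257), np.float64(-0.017499778862969027))
blob [314. 275.] [339. 292.] [326.49284254 283.63548057]
[-0.26924892 -0.00476841]
blob [267. 170.] [292. 219.] [279.77855315 192.71318911]
[-0.26445833  0.01112656]
```

Measured state: selector centre (0.513, 0.045), yaw 0.208, plate about 157x147 mm, so it is the largest. The lever is at across ≈ -0.27 and fore ≈ 0, already in the cross channel. Next I'll work out the approach on its left side with the fingers shut.

```bash
cat >> h.py <<'E'
def plan(p_sel, phi=None):
    """target TCP in selector coords; phi: tool z direction angle in selector frame (tool down)"""
    o=telemetry.observe(); R0=R.from_rotvec(o["tool_rot"])
    t=R0.inv().apply(wld(np.array(p_sel))-o["position"])/.06
    rv=np.zeros(3)
    if phi is not None:
        z=RS.apply([np.cos(phi),np.sin(phi),0]); x=np.array([0,0,-1.]); y=np.cross(z,x)
        rv=(R0.inv()*R.from_matrix(np.c_[x,y,z])).as_rotvec(degrees=True)/8
    print("shift",t.round(2),"turn",rv.round(2)); return t,rv
def st():
    o=telemetry.observe(); print("t",o["clock"],"sel",sel(o["position"]).round(4),"F_sel",RS.inv().apply(o["contact_force"]).round(2),"q",o["qpos"].round(2),"w",round(o["gripper_width"],4))
    print("axes sel x,y,z:",(RS.inv()*R.from_rotvec(o["tool_rot"])).as_matrix().T.round(3).tolist())
E
python3 - <<'E'
from h import *
st()
for phi in (0,np.pi/2,np.pi,-np.pi/2): plan([0,.12,.26],phi)
E
```

```text
t 0.1 sel [-0.2053  0.5485  0.2306] F_sel [-0.49 -0.23  0.39] q [ 1.1   0.28  1.51  0.    1.36 -0.12] w 0.0853
axes sel x,y,z: [[-0.001, -0.001, -1.0], [-0.847, 0.532, 0.0], [0.532, 0.847, -0.002]]
shift [-0.49 -6.7  -4.23] turn [ 7.23 -0.01  0.  ]
shift [-0.49 -6.7  -4.23] turn [-4.02 -0.01 -0.  ]
shift [-0.49 -6.7  -4.23] turn [-1.527e+01 -1.000e-02 -1.000e-02]
shift [-0.49 -6.7  -4.23] turn [ 1.848e+01 -1.000e-02  1.000e-02]
```

>>> play_rows --pt "0 -0.25 -0.8 -0.5 -0.5 0 0" --pt "0 -0.5 -1.6 -1.0 -1.0 0 0" --pt "0 -0.5 -2.4 -1.5 -1.5 0 0" --pt "0 -0.5 -3.2 -2.0 -2.0 0 0" --pt "0 -0.5 -4.0 -2.5 -2.5 0 0" --grip_force 20

```text
clock: 0.72
position: [0.3726, 0.3139, 0.2605]
tool_rot: [-1.209, 1.211, 1.208]
contact_force: [0.4, 0.5, -0.8]
gripper_width: -0.0002
```

```bash
python3 -c "
from h import *
st(); plan([0,.12,.26],np.pi/2)"
```

```text
t 0.725 sel [-0.0815  0.2921  0.2605] F_sel [ 0.45  0.4  -0.76] q [ 0.56  0.13  1.63 -0.    1.39 -1.01] w -0.0002
axes sel x,y,z: [[-0.001, -0.001, -1.0], [-0.978, 0.208, 0.001], [0.208, 0.978, -0.002]]
shift [ 0.01 -1.92 -2.52] turn [-1.5  -0.01 -0.01]
```

>>> play_rows --pt "0 0 -0.6 -0.8 -0.5 0 0" --pt "0 0 -1.2 -1.6 -1.0 0 0" --pt "0 0 -1.9 -2.4 -1.5 0 0" --pt "0 0 -1.92 -2.52 -1.5 0 0" --pt "0 0 -1.92 -2.52 -1.5 0 0"

```text
clock: 1.35
position: [0.4871, 0.1623, 0.2601]
tool_rot: [-1.359, 1.107, 1.361]
contact_force: [-0.0, -0.0, 1.3]
gripper_width: 0.0002
```

```bash
python3 -c "
from h import *
st(); plan([0.0,.105,.15],np.pi/2)"
```

```text
t 1.35 sel [-0.0007  0.1201  0.2601] F_sel [-0.02 -0.04  1.26] q [ 0.19  0.17  1.58 -0.    1.4  -1.59] w 0.0002
axes sel x,y,z: [[-0.003, -0.001, -1.0], [-1.0, 0.002, 0.003], [0.002, 1.0, -0.001]]
shift [ 1.84 -0.02 -0.25] turn [-0.01 -0.   -0.02]
```

>>> play_rows --pt "0 0.6 0 0 0 0 0" --pt "0 1.2 0 0 0 0 0" --pt "0 1.8 0 0 0 0 0" --pt "0 1.83 0 -0.25 0 0 0" --pt "0 1.83 0 -0.25 0 0 0"

```text
clock: 1.98
position: [0.4903, 0.1475, 0.1514]
tool_rot: [-1.36, 1.106, 1.36]
contact_force: [0.1, -0.3, -0.6]
gripper_width: 0.0002
```

```bash
python3 -c "
from h import *
st(); plan([0.0,.06,.15],np.pi/2)
c=vision.camera('scene'); save(c,'s1.png',(200,120,400,270),4)"
```

```text
t 1.975 sel [-0.0007  0.105   0.1514] F_sel [ 0.03 -0.3  -0.56] q [ 0.16  0.24  1.76 -0.    1.14 -1.62] w 0.0002
axes sel x,y,z: [[-0.002, -0.001, -1.0], [-1.0, 0.002, 0.002], [0.002, 1.0, -0.001]]
shift [ 0.02 -0.01 -0.75] turn [-0.01 -0.01 -0.01]
```

View pics/s1.png

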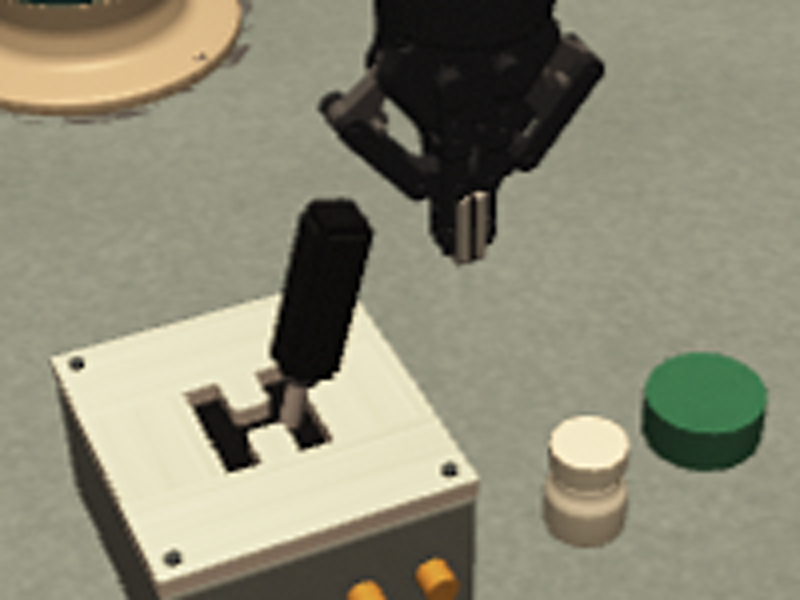

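The fingers are shut and sit left of the lever, clear of it. The linkage flares out sideways above the fingertips, so I'll push with only the last ~25 mm of the fingers (TCP z ≈ 0.168).

>>> play_rows --pt "0 -0.28 0 0 0 0 0" --pt "0 -0.28 0 -0.25 0 0 0" --pt "0 -0.28 0 -0.5 0 0 0" --pt "0 -0.28 0 -0.65 0 0 0" --pt "0 -0.28 0 -0.75 0 0 0"

```text
clock: 2.65
position: [0.5, 0.1033, 0.1686]
tool_rot: [-1.358, 1.105, 1.359]
contact_force: [0.2, 2.1, 1.4]
gripper_width: -0.0002
```

```bash
python3 -c "
from h import *
st(); plan([0.0,.02,.168],np.pi/2)"
```

```text
t 2.65 sel [-0.0003  0.0597  0.1686] F_sel [0.65 2.03 1.44] q [ 0.07  0.22  1.74  0.    1.18 -1.71] w -0.0002
axes sel x,y,z: [[-0.0, 0.001, -1.0], [-1.0, 0.003, 0.0], [0.003, 1.0, 0.001]]
shift [ 0.01 -0.01 -0.66] turn [-0.02  0.   -0.  ]
```

Contact is at about 2 N and the lever is moving. Continuing the push.

>>> play_rows --pt "0 0 0 -0.15 0 0 0" --pt "0 0 0 -0.3 0 0 0" --pt "0 0 0 -0.45 0 0 0" --pt "0 0 0 -0.6 0 0 0" --pt "0 0 0 -0.66 0 0 0"

```text
clock: 3.28
position: [0.5081, 0.0638, 0.1685]
tool_rot: [-1.357, 1.106, 1.359]
contact_force: [-0.7, 1.6, 1.1]
gripper_width: 0.0002
```

```bash
python3 -c "
from h import *
st(); plan([0.0,-.008,.168],np.pi/2)
c=vision.camera('scene'); save(c,'s2.png',(200,120,400,270),4)"
```

```text
t 3.275 sel [-0.0005  0.0194  0.1685] F_sel [-0.38  1.71  1.15] q [-0.01  0.23  1.74  0.    1.18 -1.79] w 0.0002
axes sel x,y,z: [[-0.0, 0.001, -1.0], [-1.0, 0.004, 0.0], [0.004, 1.0, 0.001]]
shift [ 0.01 -0.01 -0.46] turn [-0.03  0.   -0.  ]
```

View pics/s2.png

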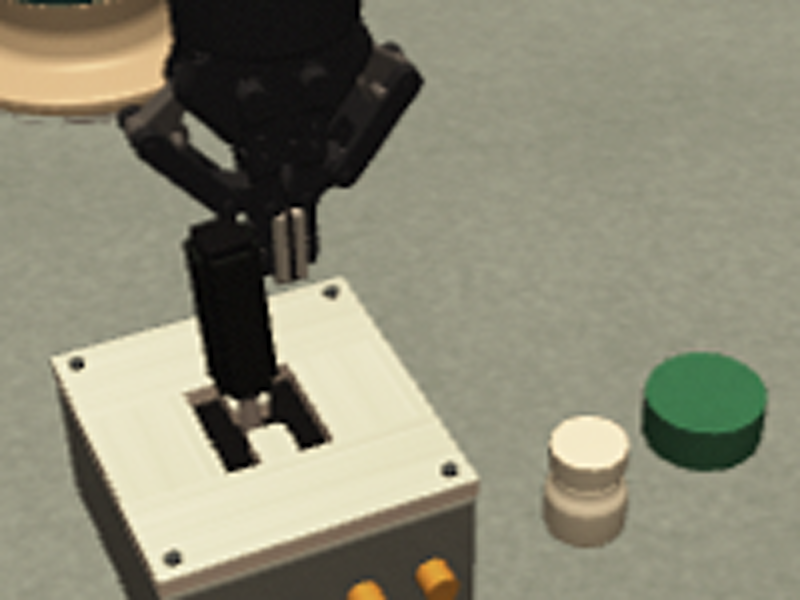

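The lever stands in the cross channel just right of the middle, and the finger is on its left side. I'll keep pushing right.

>>> play_rows --pt "0 0 0 -0.12 0 0 0" --pt "0 0 0 -0.24 0 0 0" --pt "0 0 0 -0.36 0 0 0" --pt "0 0 0 -0.44 0 0 0" --pt "0 0 0 -0.46 0 0 0"

```text
clock: 3.95
position: [0.5137, 0.0362, 0.1684]
tool_rot: [-1.357, 1.106, 1.359]
contact_force: [-1.4, 1.8, -0.9]
gripper_width: -0.0001
```

```bash
python3 -c "
from h import *
st(); plan([0.0,-.014,.168],np.pi/2)"
```

```text
t 3.95 sel [-0.0007 -0.0087  0.1684] F_sel [-0.96  2.03 -0.88] q [-0.06  0.23  1.73  0.    1.18 -1.84] w -0.0001
axes sel x,y,z: [[-0.001, 0.0, -1.0], [-1.0, 0.004, 0.001], [0.004, 1.0, 0.0]]
shift [ 0.01 -0.01 -0.09] turn [-0.03  0.   -0.01]
```

>>> play_rows --pt "0 0 0 -0.04 0 0 0" --pt "0 0 0 -0.07 0 0 0" --pt "0 0 0 -0.08 0 0 0"

```text
clock: 4.32
position: [0.5147, 0.0315, 0.1684]
tool_rot: [-1.357, 1.106, 1.359]
contact_force: [-1.0, 1.0, -0.4]
gripper_width: 0.0
```

```bash
python3 -c "
from h import *
st(); c=vision.camera('scene'); save(c,'s3.png',(200,120,400,270),4)"
```

```text
t 4.325 sel [-0.0007 -0.0136  0.1684] F_sel [-0.74  1.13 -0.4 ] q [-0.07  0.23  1.73  0.    1.18 -1.85] w 0.0
axes sel x,y,z: [[-0.001, 0.0, -1.0], [-1.0, 0.004, 0.001], [0.004, 1.0, 0.0]]
```

View pics/s3.png

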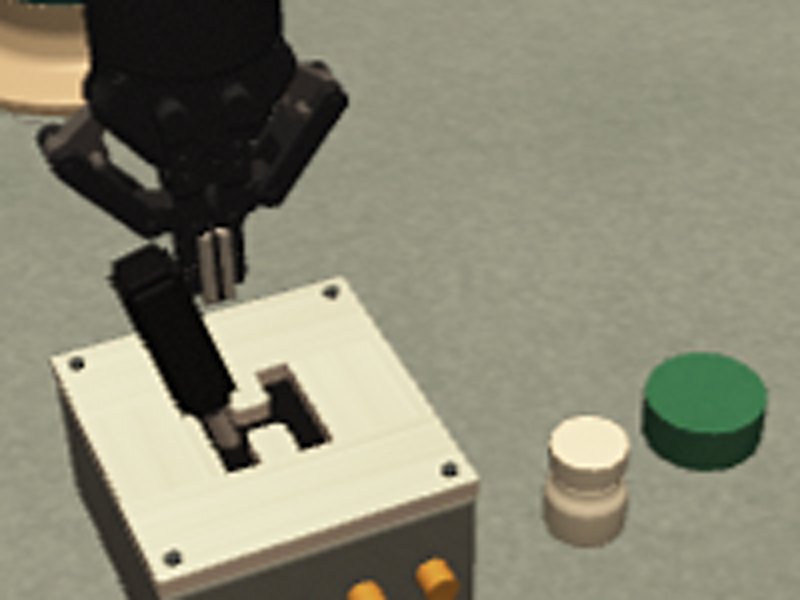

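```bash
cat >> h.py <<'E'
def fit(c,px,r):
    from scipy.optimize import least_squares
    return least_squares(lambda x: proj(c,wld(axis(*x)*r+[0,0,.025]))-px,[.2,0.1]).x
E
python3 -c "
from h import *
S=np.load('scene.npy',allow_pickle=True).item()
print('start check',fit(S,(284.2,173.7),.174))
print(fit(S,(235,184.5),.174), 'neck', fit(S,(200+205/4,120+405/4),.09))
plan([0,.03,.168]);
"
```

```text
start check [-0.25250307  0.02633895]
[ 0.24803258 -0.00917303] neck [0.27940944 0.07901091]
shift [ 0.01 -0.01  0.73] turn [0. 0. 0.]
```

>>> play_rows --pt "0 0 0 -0.03 0 0 0" --pt "0 0 0 -0.05 0 0 0" --pt "0 0 0 -0.05 0 0 0"

```text
clock: 4.75
position: [0.5154, 0.0284, 0.1684]
tool_rot: [-1.357, 1.107, 1.358]
contact_force: [-0.2, 1.0, -1.1]
gripper_width: 0.0002
```

```bash
python3 -c "
from h import *
st()
plan([0,.03,.168]);plan([-.075,.03,.168]); plan([-.075,-.04,.168])
"
```

```text
t 4.75 sel [-0.0007 -0.0167  0.1684] F_sel [ 0.02  1.   -1.13] q [-0.08  0.23  1.73 -0.    1.18 -1.85] w 0.0002
axes sel x,y,z: [[-0.001, 0.0, -1.0], [-1.0, 0.004, 0.001], [0.004, 1.0, 0.0]]
shift [ 0.01 -0.01  0.78] turn [0. 0. 0.]
shift [0.01 1.24 0.77] turn [0. 0. 0.]
shift [ 0.01  1.24 -0.39] turn [0. 0. 0.]
```

>>> play_rows --pt "0 0 0 0.4 0 0 0" --pt "0 0 0 0.7 0 0 0" --pt "0 0 0.6 0.75 0 0 0" --pt "0 0 1.2 0.75 0 0 0" --pt "0 0 1.25 0.7 0 0 0"

```text
clock: 5.38
position: [0.4308, 0.0545, 0.1685]
tool_rot: [-1.358, 1.107, 1.36]
contact_force: [0.0, -0.2, 0.7]
gripper_width: 0.0004
```

>>> play_rows --pt "0 0 0 -0.4 0 0 0" --pt "0 0 0 -0.8 0 0 0" --pt "0 0 0 -1.1 0 0 0" --pt "0 0 0 -1.12 0 0 0"

```text
clock: 5.88
position: [0.446, -0.0123, 0.1687]
tool_rot: [-1.358, 1.108, 1.357]
contact_force: [-0.8, -0.2, 0.2]
gripper_width: -0.0002
```

```bash
python3 -c "
from h import *
st(); plan([-.02,-.041,.168],np.pi/2)
c=vision.camera('scene'); save(c,'s4.png',(200,120,400,270),4)
c=vision.camera('top'); save(c,'t4.png',(285,215,405,335),4)"
```

```text
t 5.875 sel [-0.077  -0.0422  0.1687] F_sel [-0.78 -0.03  0.2 ] q [-0.18  0.13  1.86 -0.    1.15 -1.96] w -0.0002
axes sel x,y,z: [[-0.001, -0.001, -1.0], [-1.0, 0.005, 0.001], [0.005, 1.0, -0.001]]
shift [ 0.01 -0.95  0.02] turn [-0.04 -0.01 -0.01]
```

View pics/s4.png

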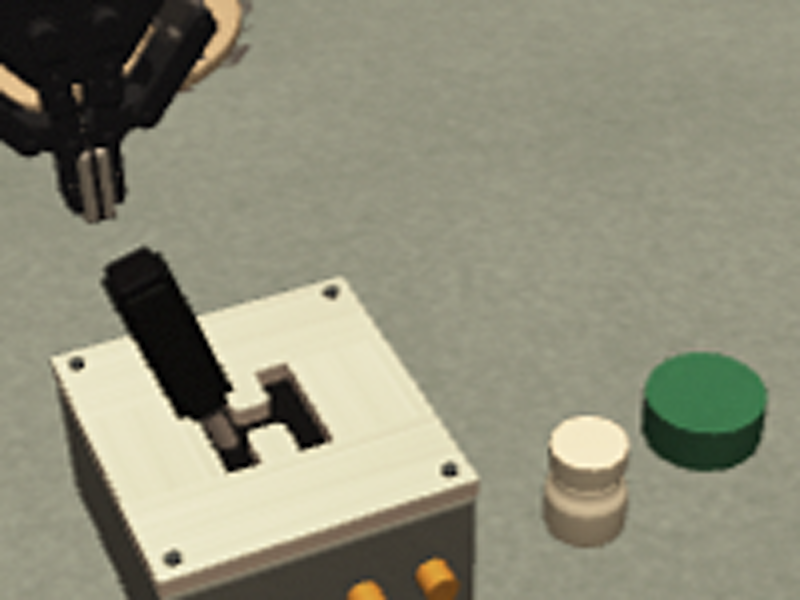

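The lever rests far right in the cross channel, with its rod at the mouth of slot 3, around pixel (220,430) of the crop. The fingers are behind it on the near side, so I'll push forward now.

>>> play_rows --pt "0 0 -0.3 0 0 0 0" --pt "0 0 -0.6 0 0 0 0" --pt "0 0 -0.85 0 0 0 0" --pt "0 0 -1.0 0.02 0 0 0" --pt "0 0 -1.1 0.02 0 0 0"

```text
clock: 6.6
position: [0.5096, 0.0034, 0.1681]
tool_rot: [-1.357, 1.108, 1.361]
contact_force: [-1.6, -1.2, 0.9]
gripper_width: 0.0002
```

```bash
python3 -c "
from h import *
st(); plan([.02,-.040,.166],np.pi/2)"
```

```text
t 6.6 sel [-0.0115 -0.0399  0.1681] F_sel [-1.8  -0.82  0.92] q [-0.13  0.23  1.74 -0.    1.18 -1.9 ] w 0.0002
axes sel x,y,z: [[-0.003, -0.0, -1.0], [-1.0, 0.003, 0.003], [0.003, 1.0, -0.0]]
shift [ 0.03 -0.53  0.  ] turn [-0.02 -0.   -0.02]
```

The force is about 2 N and the lever is moving forward freely.

>>> play_rows --pt "0 0.02 -0.12 0 0 0 0" --pt "0 0.03 -0.24 0 0 0 0" --pt "0 0.03 -0.36 0 0 0 0" --pt "0 0.03 -0.48 0 0 0 0" --pt "0 0.03 -0.53 0 0 0 0"

```text
clock: 7.22
position: [0.5411, 0.01, 0.166]
tool_rot: [-1.357, 1.108, 1.361]
contact_force: [-1.4, 0.2, -0.3]
gripper_width: -0.0002
```

```bash
python3 -c "
from h import *
st(); plan([.03,-.040,.166],np.pi/2)"
```

```text
t 7.225 sel [ 0.0207 -0.04    0.166 ] F_sel [-1.35  0.54 -0.27] q [-0.11  0.27  1.68 -0.    1.19 -1.88] w -0.0002
axes sel x,y,z: [[-0.003, -0.0, -1.0], [-1.0, 0.003, 0.003], [0.003, 1.0, -0.0]]
shift [-0.   -0.15  0.  ] turn [-0.02 -0.   -0.02]
```

>>> play_rows --pt "0 0 -0.05 0 0 0 0" --pt "0 0 -0.1 0 0 0 0" --pt "0 0 -0.14 0 0 0 0" --pt "0 0 -0.14 0 0 0 0"

```text
clock: 7.72
position: [0.5493, 0.0117, 0.166]
tool_rot: [-1.357, 1.108, 1.361]
contact_force: [-1.3, 0.1, -0.0]
gripper_width: -0.0002
```

```bash
python3 -c "
from h import *
st(); c=vision.camera('scene'); save(c,'s5.png',(200,120,400,270),4)"
```

```text
t 7.725 sel [ 0.0291 -0.0401  0.166 ] F_sel [-1.28  0.4  -0.  ] q [-0.1   0.28  1.66 -0.    1.2  -1.88] w -0.0002
axes sel x,y,z: [[-0.004, -0.0, -1.0], [-1.0, 0.003, 0.004], [0.003, 1.0, -0.0]]
```

View pics/s5.png

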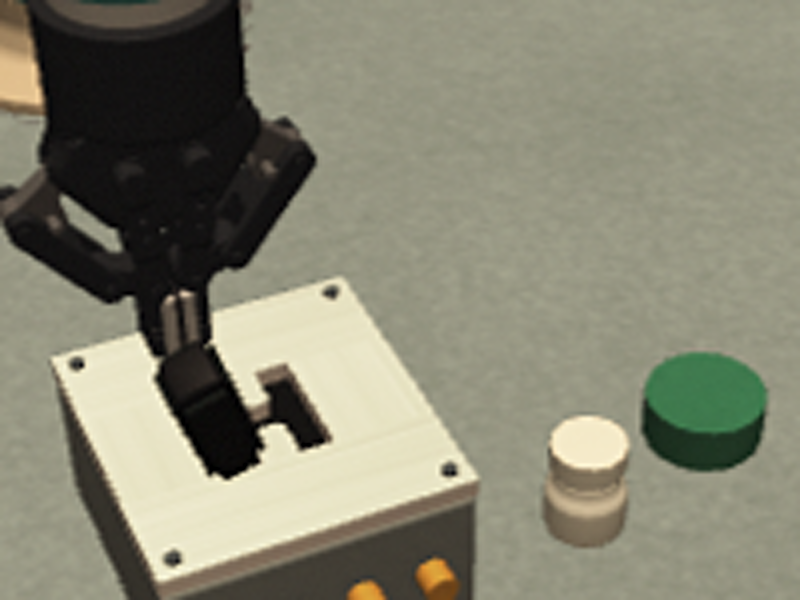

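The lever is forward in slot 3. I'll creep on until the force shows the stop.

>>> play_rows --pt "0 0 -0.02 0 0 0 0" --pt "0 0 -0.04 0 0 0 0" --pt "0 0 -0.05 0 0 0 0" --pt "0 0 -0.05 0 0 0 0"

```text
clock: 8.28
position: [0.5514, 0.0123, 0.1657]
tool_rot: [-1.356, 1.11, 1.363]
contact_force: [-3.9, -0.8, -1.2]
gripper_width: 0.0
```

>>> play_rows --pt "0 0 -0.02 0 0 0 0" --pt "0 0 -0.04 0 0 0 0" --pt "0 0 -0.05 0 0 0 0" --pt "0 0 -0.05 0 0 0 0"

```text
clock: 8.78
position: [0.5531, 0.0128, 0.1652]
tool_rot: [-1.355, 1.112, 1.365]
contact_force: [-5.6, -0.9, -0.6]
gripper_width: 0.0001
```

>>> play_rows --pt "0 0 -0.03 0 0 0 0" --pt "0 0 -0.06 0 0 0 0" --pt "0 0 -0.06 0 0 0 0"

```text
clock: 9.15
position: [0.5547, 0.0132, 0.1647]
tool_rot: [-1.353, 1.115, 1.369]
contact_force: [-7.3, -1.7, -1.2]
gripper_width: -0.0001
```

The force climbs steadily past the drag level, so this is the stop. Next I'll back off toward the robot, rise, and check.

>>> play_rows --pt "0 0 0.2 0 0 0 0" --pt "0 0 0.6 0 0 0 0" --pt "0 -0.4 1.2 0 0 0 0" --pt "0 -1.0 1.8 0 0 0 0" --pt "0 -1.0 2.2 0 0 0 0"

```text
clock: 9.78
position: [0.4286, -0.0141, 0.23]
tool_rot: [-1.36, 1.109, 1.359]
contact_force: [0.7, 0.3, -0.2]
gripper_width: -0.0002
```

Run:
```python
from h import *
st(); S=vision.camera('scene'); T=vision.camera('top')
a=cv2.resize(S["image"][140:290,200:350],None,fx=2.6,fy=2.6,interpolation=2); b=cv2.resize(T["image"][210:360,215:430],None,fx=1.9,fy=2.6,interpolation=2)
cv2.imwrite("pics/f.png",np.hstack([a,b])[:,:,::-1]); print(a.shape,b.shape)
for c,w in [(T,(310,245,385,310)),(S,(225,190,270,245))]:
    for th in (40,):
        b=blob(c,w,th); m=cv2.moments(b.astype(np.float32).reshape(-1,1,2)); cen=np.array([m["m10"],m["m01"]])/m["m00"]
        print(cen,b.min(0),b.max(0),fit(c,cen,.132))
T0=np.load("top.npy",allow_pickle=True).item()
for n,(u,v) in dict(jar=(264,288),tin=(229,317),clip=(407,253)).items():
    k=np.s_[v-20:v+20,u-20:u+20]; print(n,cv2.absdiff(T["image"][k],T0["image"][k]).mean())
```

```text
t 9.775 sel [-0.0944 -0.0404  0.23  ] F_sel [ 0.7   0.13 -0.16] q [-0.19  0.05  1.79 -0.    1.3  -1.97] w -0.0002
axes sel x,y,z: [[-0.002, -0.003, -1.0], [-1.0, 0.003, 0.002], [0.003, 1.0, -0.003]]
(390, 390, 3) (390, 408, 3)
[352.16945713 255.11364789] [342. 245.] [364. 268.] [0.21062664 0.27490916]
[252.50253073 222.18510484] [239. 207.] [269. 239.] [0.27262056 0.35471899]
jar 2.1372916666666666
tin 2.1745833333333335
clip 22.3525
```

View pics/f.png

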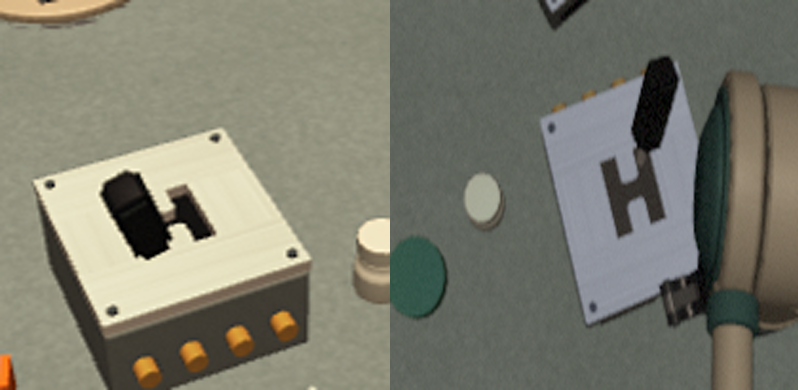

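The lever is in slot 3. My top-view window clipped the grip, which reaches up to row ~231. I'll refit without clipping and check the clip in the scene view.

Run:
```python
from h import *
S=vision.camera('scene'); T=vision.camera('top'); S0=np.load("scene.npy",allow_pickle=True).item()
b=blob(T,(343,225,375,270),40); m=cv2.moments(b.astype(np.float32).reshape(-1,1,2)); cen=np.array([m["m10"],m["m01"]])/m["m00"]
print(cen,b.min(0),b.max(0),fit(T,cen,.132), fit(T,(215+662/1.9,210+66/2.6),.174))
for n,(u,v) in dict(jar=(347,240),tin=(376,222),clip=(192,290)).items():
    k=np.s_[v-20:v+20,u-20:u+20]; print(n,cv2.absdiff(S["image"][k],S0["image"][k]).mean())
st()
```

```text
[353.81830065 249.40849673] [343. 232.] [365. 268.] [0.27557191 0.35629658] [ 1.31772654 -0.11841176]
jar 1.9535416666666667
tin 1.7704166666666667
clip 1.8622916666666667
t 9.975 sel [-0.0951 -0.0397  0.2272] F_sel [ 0.25 -0.44 -0.21] q [-0.19  0.06  1.79 -0.    1.3  -1.97] w -0.0004
axes sel x,y,z: [[-0.008, -0.0, -1.0], [-1.0, 0.003, 0.008], [0.003, 1.0, -0.0]]
```

Both views agree on across ≈ 0.275 and fore ≈ 0.355, which is home. The bystanders look unchanged and the robot is clear, so I'm handing in.

```bash
python3 -c "
from h import *
print(job.finish_job())"
```

```text
the job is handed in; nothing more can be done
None
```

The antenna selector's lever is in its third slot and fully home, and the job is handed in; `finish_job()` gives no verdict. I used the largest selector (plate measured about 157 x 147 mm). With the gripper shut, I pushed the lever's left side across the cross channel. I then moved behind it and pushed the near side forward until the force rose to about 7 N at the stop.

**Last checks:**
- **Lever position:** the scene and top views agree on across ≈ 0.27 rad and fore ≈ 0.355 rad, against 0.17 and 0.29 needed.
- **Bystanders:** the jar, tin and clip look the same as at the start in the scene view.
- **Robot:** it stood about 95 mm back from the gate, touching nothing, at 10 s on its clock.

**Checks that disagreed:**
- My first top-view fit read low (0.21, 0.27) because its window cut off the grip. The full window gave the agreeing values.
- A second top-view fit, from a hand-picked point at the lever's end, gave nonsense values (1.3, -0.12). I ignored it.
- The top view showed a change at the clip, which I put down to the arm covering it there.

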